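# Run the tool carriage round the bent rod of a sharpening jig

## Task

Pick up the tool carriage by its orange fin, thread its bore onto the free end of the sharpening jig's bent steel rod, and slide it round the bend, turning it as the rod turns, until it rests against the red stop collar; leave it hanging there upright and let go. The rod is not clamped at an exact angle: it may stand several degrees off, so feel your way and never force the carriage against the jig (keep it under 20 N); do not disturb the things lying round about.

Things in the scene. Friction and masses are not known exactly. Their poses are not given: they have to be found in the camera images.
- carriage: Loose tool carriage standing upright on the bench, 0.18 to 0.35 kg, 26 mm long (x) x 40 wide (50 over two brass screw heads) x 85 high: dark steel shoe (20 mm high), above it a brass octagonal sleeve (24.5 mm across, top at 44 mm), above that an orange grip fin. Origin: centre of the underside; z up. Both ends alike: it may go on either way round. The heavy shoe keeps it upright on the rod.
- bore (a point): Centre of the carriage's through bore, 32 mm above its underside; x along the bore. Bore 14.5 mm across the flats, 26 mm long.
- fin (a point): Middle of the orange grip fin, 36 mm above the bore axis: the fin is 26 mm along x, 12 mm thick along y, and reaches from 12 to 53 mm above the bore axis. A push at the fin against the stop or sideways also levers the bore on the rod: the forces at all contact points together (these are judged) come to about 4 times the push, so stop at 2 to 3 N.
- jig: Sharpening jig fixed to the bench: green base plate 170 x 175 x 14 mm centred at x +125, y -80 mm from the origin; above it a level, smooth steel rod, 10 mm diameter, axis 100 mm above the bench, held only at its far end by a post (18 mm diameter, top 12 mm above the rod axis). Origin: on the bench below the rod's free end; x: nominal direction of the rod there; y left, z up.
- mouth (a point): Rounded free end of the rod, on its axis. The true rod is the nominal course swung as a whole about the vertical through this point by an unmeasured angle of up to 8 degrees either way (22 mm sideways at the stop); it stays firmly so. Axes: those of the jig, not of the swung rod. Friction rod to carriage about 0.2.
- bend_center (a point): Centre of the rod's bend on the nominal course, at the rod's height, 40 mm along x and 90 mm to the right (-y) of the mouth. Nominal course of the axis from the mouth: 40 mm straight along the jig's x, then an arc of 90 mm radius to the right through 75 degrees, then 52 mm straight to the post.
- home_nominal (a point): Where the bore centre would be with the carriage touching the red stop collar (26 mm diameter, 12 mm long) if the rod lay on its nominal course: 174.8 mm along the rod from the mouth, 155.4 mm in a straight line. The true place is this point swung about the mouth with the rod.
- masking_tape: Bystander: roll of masking tape lying flat, 85 mm across, 19 mm high; origin at the centre of its underside.
- tape_measure: Bystander: yellow tape measure lying flat, 79 x 86 x 35 mm; origin at the centre of its underside.
- sanding_block: Bystander: cork sanding block, 62 x 100 x 32 mm; origin at the centre of its underside.
Not all that is in view belongs to the job. Leave any blue or pink look-alike of the carriage alone.

How it is judged:
By the outcome, as a careful person would: the job done as asked, in the order asked, and still so for the second after the job is handed in, with the robot touching nothing.
It also fails if it takes over 72 s, if anything falls off the work surface, if the arm or the gripper's body presses on something with over 40 N, if the wrist force passes 120 N, or if a joint passes its speed limit or range.

## Robot

A 6-joint arm with a two-finger parallel gripper is mounted at the origin on a cart in front of the work surface, level with it; the furniture and walls round the work are solid. World frame = base frame: x ahead of the robot, y to its left, z up, the work surface at z = 0. Lengths are in m, angles in rad, forces in N, time in s.
With the tool pointing down it reaches from about 0.35 to 0.975 m from the base axis. Payload 4.9 kg.
Tool frame: the origin (TCP) lies midway between the tips of the shut fingers; the grasp point (between the pads) lies 19 mm behind it; z points along the fingers, y is the line along which they close (so a half turn about z gives the same grasp; the last joint's range is limited). The gripper opens to 85 mm and grips with 20 to 120 N. Pads are 22 mm wide; open, the fingers measure 114 mm over their backs; the gripper's body (76 mm by 85 mm) begins 54 mm behind the grasp point. The pads swing forward as they close: fully open they stand 13 mm farther back than shut.
Start: joints at [-0.119, 0.053, 1.613, -0, 1.476, -0.119], TCP at [0.625, 0, 0.198] pointing down, gripper open.
Joint ranges: [-3.01, 3.01], [-1.01, 2.22], [0.06, 2.58], [-1.02, 4.17], [0.09, 2.62], [-3.14, 3.14]. Speed limits (rad/s): [2.57, 2.57, 3.14, 3.14, 3.14, 3.14].

## Interface

Orientations are given as a unit quaternion [w, x, y, z].
In Python, from plant import * gives the robot as it stands.
- The arm moves only by the tool jog_arm, never from a script. Its argument "targets" is a list of rows, each a list of 3 entries, a list of its own where there are three numbers: the shift along the tool's x, y, z in units of 25 mm (1.0 is 25 mm), then the turn, a rotation vector about the tool's x, y, z in units of 8 degrees (1.0 is 8 degrees), then the opening in per cent of the stroke, from 0 (shut) to 100 (fully open). A call has 1 to 8 rows; each row is the pose to reach, as a shift and turn from the pose commanded when the call began, along the tool's axes at that moment; what a row does not reach only later rows make up. A row lasts 1/8 s, in which the tool goes at most 62.5 mm and 10.7 degrees, less where a joint would pass 70% of its speed; a pose out of reach is approached as far as the arm can. A call with a gripper value outside its range is refused whole. The fingers move at their own pace and stop on an object; the grip force is fixed at half the most. Time passes only in rows, so rows that repeat a pose let the fingers close. It gives the time, the measured TCP pose, the force, the opening and the grip force at its end, in the units of the state.
- state(): the state, without advancing time (a new reading comes with each control period).
- grab_frame(name): name is "scene" or "side" or "wrist"; returns (picture, depth): 420x560x3 uint8, red, green, blue; 420x560 float32, m along the optical axis (not along the pixel's ray), 0 where there is no reading.
- camera_params(name): a dict with "fovy" (degrees; the focal length in pixels is half the picture's height over the tangent of half this angle, whatever the lens; pixels are square), "cx", "cy" (the principal point, pixels), "dist" ([k1, k2, p1, p2, k3] as OpenCV has them; the pictures are not rectified), "rvec" (rotation vector, rad) and "tvec" (3), from world to camera coordinates, as OpenCV has them; the wrist camera has in their place "hand_eye" (4x4, takes a point from camera to tool coordinates, whose origin is the TCP and whose axes are the flange's). Camera axes: x right, y down, z forward; pixel columns grow to the right and rows downward; lengths in m; the calibration is good to about 2 mm. A picture is of the moment at which its call begins: read the wrist's pose just before it. camera_params takes no time and is no camera call.
- job_done(): hands the job in; it is judged then, once.
The state is a dict: "time": time; "joint_pos": joint angles; "joint_vel": joint speeds; "joint_efforts": joint torques, N m; "tool_pos": TCP position; "tool_rot": TCP orientation; "contact_force": force on the tool from outside, world axes, zero at the start; "ft_torque": the same for the moment, N m; "gripper_width": opening from 0.0 (shut) to 1.0 (fully open); "grasp_force": force on a finger pad.
Only numpy, scipy, OpenCV 4.12 (cv2) and the standard library are available. Lean on these libraries where they do the work, as an engineer would, in place of code of your own. Each camera call takes 0.05 s, during which the arm holds its last target. There are 200 camera calls.

## Working session

There is one attempt and no reset: what is moved stays moved. The work goes in short steps, Python scripts to look and compute and a tool call to move; the robot and the scene stay as the last step left them, time stands still between calls to the robot, and variables do not carry over. Pictures are saved under pics/ and viewed, at most 10 in all, crops included, and the job is handed in when it is done.

Besides the shell and the picture viewer there is one more tool, called after "Request:" as name([rows], argument=value, ...), one row to a line, values as JSON. jog_arm: Moves the arm, as the interface text tells. Its arguments: {"type":"object","properties":{"targets":{"type":"array"}},"required":["targets"]}

```bash
mkdir -p pics; ls
cat > h.py <<'E'
from plant import *
import numpy as np, cv2
from scipy.spatial.transform import Rotation as R
def cam(n, st=None):
    p=camera_params(n); f=210/np.tan(np.radians(p["fovy"])/2)
    K=np.array([[f,0,p["cx"]],[0,f,p["cy"]],[0,0,1]]); d=np.array(p["dist"],float)
    if "rvec" in p:
        Rw=R.from_rotvec(np.ravel(p["rvec"])).as_matrix().T; o=-Rw@np.ravel(p["tvec"])
    else:
        st=st or state(); q=st["tool_rot"]; T=R.from_quat([q[1],q[2],q[3],q[0]]).as_matrix()
        H=np.array(p["hand_eye"]); Rw=T@H[:3,:3]; o=T@H[:3,3]+np.array(st["tool_pos"])
    return K,d,Rw,o
def rays(n,uv,c=None):
    K,d,Rw,o=c or cam(n); u=cv2.undistortPoints(np.array(uv,float).reshape(-1,1,2),K,d).reshape(-1,2)
    return o,np.c_[u,np.ones(len(u))]@Rw.T
def onplane(n,uv,z,c=None):
    o,r=rays(n,uv,c); return o+r*((z-o[2])/r[:,2])[:,None]
def cloud(n,uv,depth,c=None):
    uv=np.array(uv,int); o,r=rays(n,uv,c); return o+r*depth[uv[:,1],uv[:,0]][:,None]
def save(n,name):
    st=state(); im,dp=grab_frame(n); cv2.imwrite(f"pics/{name}.png",im[:,:,::-1]); np.savez(f"{name}.npz",im=im,dp=dp); return im,dp
E
python3 - <<'E'
from h import *
for n in("scene","side"): save(n,n+"0")
s=state(); print(s)
for n in("scene","side","wrist"):print(n,cam(n)[3],cam(n)[2][:,2])
E
```

```text
pics
{'time': 0.1, 'joint_pos': array([-1.19003796e-01,  5.33005041e-02,  1.61415863e+00,  1.99483092e-05,
        1.47602518e+00, -1.19020492e-01]), 'joint_vel': array([ 0.00145572,  0.00131767, -0.00240231, -0.00031901, -0.00026472,
       -0.00187811]), 'joint_efforts': array([ 6.14647306e-04, -3.94903493e+01, -3.71363103e+01, -4.52310599e-05,
        3.99340541e-03, -4.17574097e-05]), 'tool_pos': array([6.24366699e-01, 8.00247062e-05, 1.96778884e-01]), 'tool_rot': array([-7.49615684e-04,  7.07101236e-01,  7.07111694e-01, -5.76858517e-04]), 'contact_force': array([ 0.01541149, -1.12978258,  0.9947397 ]), 'ft_torque': array([0.02943677, 0.00143853, 0.00893745]), 'grasp_force': 0.0, 'gripper_width': 1.0012060730824406}
scene [-0.05795774  0.76625886  0.59085272] [ 0.59578051 -0.59374954 -0.54083923]
side [ 0.20383016 -0.87524775  0.69966469] [ 0.25657644  0.84041457 -0.47735928]
wrist [0.62377304 0.07545271 0.37202709] [-0.00232344 -0.29422474 -0.95573344]
```

View pics/scene0.png

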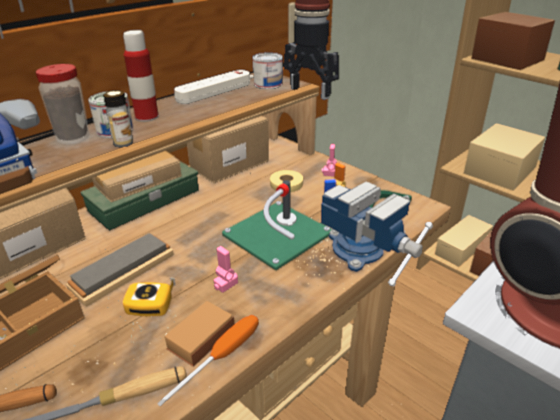

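View pics/side0.png

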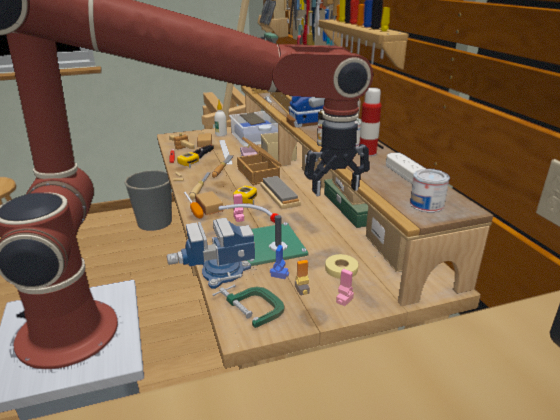

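The scene view shows the jig plate at about (278,233), the rod's free end near (292,236), the red collar at (284,188) and the orange fin at (340,172), partly hidden by the blue look-alike. The side view shows the carriage at (302,275), blue look-alike at (279,262), collar at (275,217) and the rod's free end near (222,208).

Run:
```python
from h import *
for n in("scene","side"):
    D=np.load(n+"0.npz"); im,dp=D["im"],D["dp"]; hsv=cv2.cvtColor(im,cv2.COLOR_RGB2HSV)
    v,u=np.nonzero(dp>0); P=cloud(n,np.c_[u,v],dp); h,s,V=hsv[v,u].T.astype(int)
    ws=(P[:,0]>.3)&(P[:,0]<1.1)&(abs(P[:,1])<.6)
    g=ws&(h>65)&(h<90)&(s>100)&(P[:,2]<.03)&(P[:,2]>.005)
    if n=="side": g&=u>245
    pts=P[g]; print(n,"green",len(pts),np.median(pts[:,2]),cv2.minAreaRect(pts[:,:2].astype(np.float32)),cv2.boxPoints(cv2.minAreaRect(pts[:,:2].astype(np.float32))))
    o=ws&(h>8)&(h<20)&(s>200)&(V>170)&(P[:,2]>.035)&(P[:,2]<.1)&(P[:,1]<0)
    k=P[o]; print("orange",len(k),np.median(k,0) if len(k) else 0,k.min(0) if len(k) else 0,k.max(0) if len(k) else 0, u[o].min(),u[o].max(),v[o].min(),v[o].max())
    r=ws&((h<4)|(h>176))&(s>180)&(P[:,2]>.08)&(P[:,2]<.13); k=P[r]; print("red",len(k),np.median(k,0))
    c=np.median(k,0)
    w=ws&(s<70)&(P[:,2]>.085)&(P[:,2]<.12)&(np.hypot(*(P[:,:2]-c[:2]).T)<.25); 
    k=P[w]; i=np.argsort(np.hypot(*(k[:,:2]-c[:2]).T)); k=np.c_[k,u[w],v[w]][i]
    print("rod",len(k)); print(np.round(k[::max(1,len(k)//25)],3))
    b=ws&(P[:,2]>.06)&(P[:,2]<.1)&(h>105)&(h<130)&(s>150); print("blue",np.median(P[b],0))
    p=ws&(P[:,2]>.06)&(P[:,2]<.1)&(h>155)&(h<175)&(s>80)
    for sg in(1,-1): print("pink",np.median(P[p&(sg*P[:,0]>sg*.62)],0))
```

```text
scene green 3085 0.015039766004482202 ((0.5937497615814209, 0.23019495606422424), (0.7517962455749512, 0.2944134473800659), 41.01741027832031) [[ 0.21352074  0.09456638]
 [ 0.40674087 -0.12757155]
 [ 0.97397876  0.36582354]
 [ 0.7807586   0.58796144]]
orange 21 [ 0.53695662 -0.0144133   0.08377773] [ 0.52655853 -0.01805272  0.07973393] [ 0.5491953  -0.0117307   0.08748142] 336 343 164 168
red 68 [0.52614019 0.18298791 0.10785251]
rod 931
[[5.29e-01 1.85e-01 1.04e-01 2.82e+02 1.90e+02]
 [5.28e-01 1.65e-01 9.40e-02 2.89e+02 1.91e+02]
 [5.30e-01 2.10e-01 1.05e-01 2.73e+02 1.94e+02]
 [5.19e-01 2.31e-01 1.07e-01 2.69e+02 1.99e+02]
 [5.05e-01 2.53e-01 1.06e-01 2.66e+02 2.06e+02]
 [4.52e-01 1.39e-01 1.12e-01 3.25e+02 1.92e+02]
 [4.42e-01 1.38e-01 1.13e-01 3.29e+02 1.93e+02]
 [4.35e-01 1.39e-01 1.12e-01 3.31e+02 1.95e+02]
 [4.48e-01 1.11e-01 1.14e-01 3.35e+02 1.87e+02]
 [4.35e-01 1.21e-01 1.14e-01 3.37e+02 1.91e+02]
 [4.31e-01 1.19e-01 1.13e-01 3.39e+02 1.92e+02]
 [4.29e-01 1.12e-01 1.15e-01 3.42e+02 1.90e+02]
 [4.53e-01 2.85e-01 1.06e-01 2.73e+02 2.23e+02]
 [4.45e-01 2.87e-01 1.00e-01 2.75e
[... 1829 characters left out ...]
4.71e-01 2.74e-01 1.05e-01 2.43e+02 2.04e+02]
 [4.32e-01 9.80e-02 1.13e-01 2.45e+02 2.34e+02]
 [4.61e-01 2.79e-01 1.05e-01 2.39e+02 2.04e+02]
 [4.53e-01 2.85e-01 1.03e-01 2.36e+02 2.04e+02]
 [4.29e-01 2.79e-01 1.07e-01 2.28e+02 2.05e+02]
 [4.11e-01 2.77e-01 1.04e-01 2.22e+02 2.07e+02]
 [3.66e-01 1.32e-01 9.10e-02 2.17e+02 2.39e+02]
 [3.67e-01 1.11e-01 9.10e-02 2.19e+02 2.43e+02]
 [3.69e-01 9.80e-02 8.70e-02 2.21e+02 2.47e+02]
 [3.64e-01 8.70e-02 1.17e-01 2.19e+02 2.39e+02]
 [3.65e-01 7.40e-02 1.05e-01 2.21e+02 2.46e+02]
 [3.29e-01 7.40e-02 1.04e-01 2.06e+02 2.49e+02]]
blue [0.50173448 0.04825534 0.07787441]
pink [ 0.6229824  -0.10098774  0.07410593]
pink [ 0.61074    -0.08491382  0.07330722]
```

Run:
```python
from h import *
save("wrist","w0"); print(camera_params("wrist"))
```

```text
{'fovy': 62.25542543252013, 'cx': 277.4797782003414, 'cy': 204.91708055360473, 'dist': array([0.00646277, 0.        , 0.        , 0.        , 0.        ]), 'hand_eye': array([[-9.38571619e-04, -9.55663825e-01, -2.94458440e-01,
         7.54155307e-02],
       [ 9.99999523e-01, -8.17238803e-04, -5.35103057e-04,
        -9.21479887e-04],
       [ 2.70735772e-04, -2.94458801e-01,  9.55664136e-01,
        -1.75228599e-01],
       [ 0.00000000e+00,  0.00000000e+00,  0.00000000e+00,
         1.00000000e+00]])}
```

Request:
jog_arm([
  [[0,0,-3.2],[0,0,0],100],
  [[3,-2,-3.2],[0,0,0],100],
  [[6,-4,-3.2],[0,0,0],100],
  [[8,-5.5,-3.2],[0,0,0],100],
  [[9.6,-6.6,-3.2],[0,0,0],100],
  [[9.6,-6.6,-3.2],[0,0,0],100],
  [[9.6,-6.6,-3.2],[0,0,0],100],
  [[9.6,-6.6,-3.2],[0,0,0],100],
])

```text
time: 1.15
tool_pos: [0.4601, 0.2396, 0.2776]
tool_rot: [0.0, 0.707, 0.707, -0.0]
contact_force: [0.2, -0.5, -0.6]
gripper_width: 1.004
grasp_force: 0.0
```

Run:
```python
from h import *
s=state();print(s["tool_pos"],s["joint_vel"])
np.save("w1c.npy",np.r_[s["tool_pos"],s["tool_rot"]])
save("wrist","w1")
a=cv2.imread("pics/w0.png");b=cv2.imread("pics/w1.png")
cv2.imwrite("pics/w01.png",cv2.resize(np.vstack([a,b]),(400,600),interpolation=cv2.INTER_AREA))
```

```text
[0.46013049 0.23963555 0.27764208] [-0.02353628  0.00574663 -0.00700161  0.00086761  0.00127174  0.00368624]
```

View pics/w01.png

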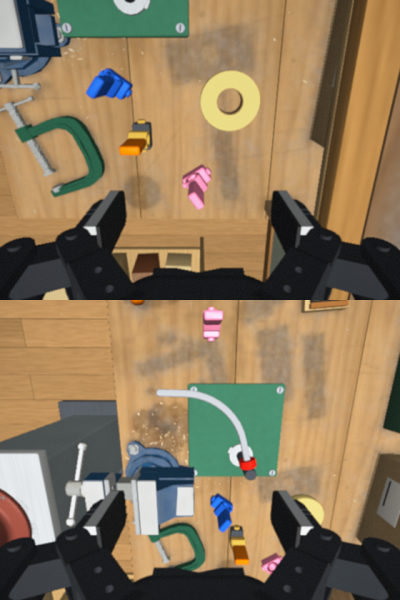

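The top picture shows the carriage (orange fin top at about (131,147) in the half-scale view), pink at (197,187), blue at (110,85) and tape at (230,100). The bottom picture shows the rod from its mouth at (157,393), round to the red collar at (247,463).

Run:
```python
from h import *
from scipy.optimize import least_squares
st1=np.load("w1c.npy"); c1=cam("wrist",dict(tool_pos=st1[:3],tool_rot=st1[3:]))
c0=cam("wrist",dict(tool_pos=[.62437,.00008,.19678],tool_rot=[-7.5e-4,.7071012,.7071117,-5.77e-4]))
for nm,c in(("w0",c0),("w1",c1)):
    D=np.load(nm+".npz"); im,dp=D["im"],D["dp"]; hsv=cv2.cvtColor(im,cv2.COLOR_RGB2HSV)
    v,u=np.nonzero(dp>0.05); P=cloud("wrist",np.c_[u,v],dp,c); h,s,V=hsv[v,u].T.astype(int)
    o=(h>8)&(h<20)&(s>170)&(V>120)&(abs(P[:,0]-.537)<.04)&(abs(P[:,1]+.02)<.05)&(P[:,2]>.04)
    k=P[o]; top=k[k[:,2]>np.percentile(k[:,2],98)-.006]
    r=cv2.minAreaRect(top[:,:2].astype(np.float32)); print(nm,"fin",len(k),np.percentile(k[:,2],98),"top",r,cv2.boxPoints(r).tolist())
    pts=top[:,:2]-top[:,:2].mean(0); w,vec=np.linalg.eigh(pts.T@pts/len(pts)); print("axis",vec[:,1],np.sqrt(w*12))
    # whole carriage extent
    a=(abs(P[:,0]-.537)<.045)&(abs(P[:,1]+.02)<.045)&(P[:,2]>.012); print("all",P[a].min(0),P[a].max(0))
    if nm=="w1":
        g=(h>65)&(h<90)&(s>100)&(abs(P[:,2]-.014)<.01)&(P[:,0]<.66)&(P[:,0]>.4)&(P[:,1]>.08)
        r=cv2.minAreaRect(P[g][:,:2].astype(np.float32)); print("plate",r,cv2.boxPoints(r).tolist(),P[g][:,2].mean())
        rd=(s<75)&(abs(P[:,2]-.1)<.015)&(P[:,0]>.36)&(P[:,1]>.165)&(P[:,0]<.6)&(V>110)
        m=np.zeros(dp.shape,np.uint8); m[v[rd],u[rd]]=1
        n,L,S,C=cv2.connectedComponentsWithStats(m); i=1+np.argmax(S[1:,4]); 
        vv,uu=np.nonzero(L==i); q=onplane("wrist",np.c_[uu,vv],.1,c); pc=cloud("wrist",np.c_[uu,vv],dp,c)
        print("rod n",len(q),"ztop",np.percentile(pc[:,2],[5,50,95]),"xmin",q[:,0].min(),q[q[:,0].argmin()])
        pr=cv2.minAreaRect
        red=((h<5)|(h>175))&(s>150)&(abs(P[:,2]-.105)<.015); print("red",np.median(P[red],0),P[red].min(0),P[red].max(0))
        def course(s,th,m):
            a=np.clip((s-.04)/.09,0,np.radians(75)); e=np.clip(s-.04-.09*np.radians(75),0,None)
            x=np.minimum(s,.04)+.09*np.sin(a)+e*np.cos(a); y=-.09*(1-np.cos(a))-e*np.sin(a)
            return np.c_[x*np.cos(th)-y*np.sin(th),x*np.sin(th)+y*np.cos(th)]+m
        s=np.linspace(0,.17,400)
        def res(p):
            cc=course(s,p[0],p[1:3]); d=q[:,None,:2]-cc; d2=np.hypot(d[...,0],d[...,1]); return np.maximum(d2.min(1)-.005,0)*3
        def res2(p): # centreline bins
            cc=course(s,p[0],p[1:3]); d=np.hypot(*(q[:,None,:2]-cc).transpose(2,0,1)); return d.min(1)
        for f in(res2,):
            f0=least_squares(f,[0,.398,.284],loss="soft_l1",f_scale=.004); print(np.degrees(f0.x[0]),f0.x[1:],np.sqrt(np.mean(f0.fun**2)), "home",course(np.array([.1748]),*[f0.x[0],f0.x[1:]]))
```

```text
w0 fin 494 0.08549632717663497 top ((0.539179265499115, -0.018160702660679817), (0.011907062493264675, 0.025746362283825874), 89.90550231933594) [[0.5262962579727173, -0.024092992767691612], [0.5520426034927368, -0.02413545735180378], [0.5520622730255127, -0.012228412553668022], [0.5263159275054932, -0.012185947969555855]]
axis [-0.99999283 -0.00378556] [0.01182915 0.02510449]
all [ 0.52576176 -0.04293156  0.01208902] [0.58199879 0.0165415  0.31435798]
w1 fin 431 0.08484557233660829 top ((0.5378326773643494, -0.018685756251215935), (0.025008834898471832, 0.012236891314387321), 1.1197240352630615) [[0.5252110958099365, -0.012812836095690727], [0.5254502296447754, -0.025047389790415764], [0.5504542589187622, -0.024558676406741142], [0.5502151250839233, -0.012324122712016106]]
axis [-0.99995929 -0.00902322] [0.01224661 0.02572564]
all [ 0.52490321 -0.03590865  0.01203134] [0.5511581  0.00544022 0.08583989]
plate ((0.5245806574821472, 0.20594781637191772), (0.1702192723751068, 0.16634875535964966), 89.89885711669922) [[0.44125616550445557, 0.12098513543605804], [0.6076046228408813, 0.12069149315357208], [0.6079051494598389, 0.2909104824066162], [0.4415566921234131, 0.29120415449142456]] 0.012899457656636392
rod n 1805 ztop [0.10025067 0.10321142 0.10494105] xmin 0.4008076495810302 [0.40080765 0.28331677 0.1       ]
red [0.5322267  0.18121353 0.10903661] [0.52046729 0.16559915 0.09163748] [0.5451698  0.18849567 0.1131754 ]
-6.5679774621941736 [0.40917856 0.28677289] 0.0035028811087366206 home [[0.53014019 0.18917891]]
```

```bash
cat >> h.py <<'E'
def course(s,th,m):
    s=np.atleast_1d(s); a=np.clip((s-.04)/.09,0,np.radians(75)); e=np.clip(s-.04-.09*np.radians(75),0,None)
    x=np.minimum(s,.04)+.09*np.sin(a)+e*np.cos(a); y=-.09*(1-np.cos(a))-e*np.sin(a)
    return np.c_[x*np.cos(th)-y*np.sin(th),x*np.sin(th)+y*np.cos(th)]+m
E
python3 - <<'E'
from h import *
from scipy.optimize import least_squares
st1=np.load("w1c.npy"); c=cam("wrist",dict(tool_pos=st1[:3],tool_rot=st1[3:]))
D=np.load("w1.npz"); im,dp=D["im"],D["dp"]; hsv=cv2.cvtColor(im,cv2.COLOR_RGB2HSV)
v,u=np.nonzero(dp>0.05); P=cloud("wrist",np.c_[u,v],dp,c); h,s,V=hsv[v,u].T.astype(int)
rd=(abs(P[:,2]-.1)<.014)&(P[:,0]>.38)&(P[:,0]<.56)&(P[:,1]>.165)&(P[:,1]<.31)&~((h<6)|(h>174))|0
rd=rd.astype(bool)&~((P[:,0]<.46)&(P[:,1]<.24))
q=P[rd][:,:2]; print(len(q),q.min(0),q.max(0))
# centreline: angular bins about the nominal bend centre / x bins on the straight
ss=np.linspace(0,.17,700)
for it in ("a","b"):
    def f(p):
        m=[p[1],p[2]]; cc=course(ss,p[0],m); d=np.hypot(*(q[:,None]-cc).transpose(2,0,1)); return d.min(1)
    for x in((.4005,),(None,)) if it=="a" else ():
        g=(lambda p:np.r_[f(p),20*(p[1]-.4005)]) if x[0] else f
        for t0 in(-.1,0,.1):
            r=least_squares(g,[t0,.4005,.284]); print(x,np.degrees(r.x[0]),r.x[1:],r.cost,"home",course(.1748,r.x[0],r.x[1:]))
for a in np.arange(.40,.45,.01):
    k=q[(q[:,0]>a)&(q[:,0]<a+.01)]; print(round(a+.005,3),k[:,1].min(),k[:,1].max(),k[:,1].mean())
m=np.array([.4005,.284]); cc=course(.1938,0,m)[0]-m; d=np.array([.5328,.177])-m
print("collar ang",np.degrees(np.arctan2(d[1],d[0])-np.arctan2(cc[1],cc[0])),np.hypot(*d),np.hypot(*cc))
E
```

```text
1898 [0.40112262 0.1650185 ] [0.54511422 0.28940256]
(0.4005,) -6.344573873257286 [0.40739732 0.2851935 ] 0.06072189157919402 home [[0.52873856 0.1880719 ]]
(0.4005,) -6.343883531012907 [0.40739739 0.28519278] 0.060721891620196596 home [[0.5287398  0.18807265]]
(0.4005,) -6.344737125252351 [0.40739796 0.28519341] 0.06072189137825281 home [[0.52873892 0.18807147]]
(None,) -11.794070027636973 [0.41875307 0.28682047] 0.03520371546888017 home [[0.53032241 0.17861426]]
(None,) -11.794111231232458 [0.41875297 0.28682061] 0.03520371546841993 home [[0.53032224 0.17861432]]
(None,) -11.793691259094569 [0.41875263 0.28682021] 0.03520371547209007 home [[0.53032269 0.17861473]]
0.405 0.2803079384922262 0.28933822238971413 0.285172147322778
0.415 0.2804834783336864 0.28940255751816224 0.28516904969454304
0.425 0.2804659441527819 0.2893333007080493 0.2850169225684977
0.435 0.279224665004737 0.28925232932390044 0.28461883784581804
0.445 0.2794881617042452 0.28908105509917276 0.28405553044090603
collar ang -2.2881113746156436 0.1701537246139502 0.1698817336672232
```

Run:
```python
from h import *
from scipy.optimize import least_squares
st1=np.load("w1c.npy"); c=cam("wrist",dict(tool_pos=st1[:3],tool_rot=st1[3:]))
D=np.load("w1.npz"); im,dp=D["im"],D["dp"]; hsv=cv2.cvtColor(im,cv2.COLOR_RGB2HSV)
v,u=np.nonzero(dp>0.05); P=cloud("wrist",np.c_[u,v],dp,c); h,s,V=hsv[v,u].T.astype(int)
rd=(abs(P[:,2]-.1)<.014)&(P[:,0]>.38)&(P[:,0]<.56)&(P[:,1]>.195)&(P[:,1]<.31)&~((P[:,0]<.46)&(P[:,1]<.24))
q=P[rd][:,:2]; ss=np.linspace(-.005,.19,800)
f=lambda p:np.hypot(*(q[:,None]-course(ss,p[0],[.4005,p[1]])).transpose(2,0,1)).min(1)
r=least_squares(f,[0,.285]); th,m=r.x[0],[.4005,r.x[1]]; print(np.degrees(th),m,"rms",np.sqrt(np.mean(r.fun**2)),"home",course(.1748,th,m))
E=course(ss,th,m);T=np.gradient(E,axis=0);T/=np.hypot(*T.T)[:,None]
i=np.hypot(*(q[:,None]-E).transpose(2,0,1)).argmin(1); d=q-E[i]; sd=d[:,1]*T[i,0]-d[:,0]*T[i,1]
for a in np.arange(0,.15,.02):
    k=sd[(ss[i]>a)&(ss[i]<a+.02)]; print(round(a,2),(k.min()+k.max())*500,k.min()*1e3,k.max()*1e3)
```

```text
-1.9290106551673891 [0.4005, np.float64(0.28580008861217465)] rms 0.002831495562223629 home [[0.52895846 0.19830881]]
0.0 -0.5759463093191172 -5.386506225973476 4.234613607335242
0.02 -0.43245860921991774 -5.461553334912209 4.596636116472374
0.04 -0.2656618582524196 -5.163977024849559 4.63265330834472
0.06 -0.22730758195669587 -5.21682784892757 4.762212685014179
0.08 -0.19020740085734034 -5.212994153479541 4.832579351764861
0.1 -0.11159230987695892 -5.031504659251221 4.8083200394973025
0.12 -0.14848618694003915 -5.072646377205174 4.775674003325096
0.14 0.08474151175225922 -4.936493203119219 5.105976226623737
```

Request:
jog_arm([
  [[-2,1,0],[0,0,-1.25],100],
  [[-4,2,0],[0,0,-2.5],100],
  [[-6,2.5,0],[0,0,-3.75],100],
  [[-8,3,0],[0,0,-5],100],
  [[-10.3,3.1,0],[0,0,-6.25],100],
  [[-10.3,3.1,1],[0,0,-7.5],100],
  [[-10.3,3.1,2],[0,0,-8.75],100],
  [[-10.3,3.1,3],[0,0,-10],100],
])

```text
time: 2.2
tool_pos: [0.5376, -0.0195, 0.2018]
tool_rot: [-0.0, 0.086, 0.996, -0.0]
contact_force: [-0.8, 0.3, -0.3]
gripper_width: 0.996
grasp_force: 0.0
```

Request:
jog_arm([
  [[0,0,0],[0,0,-1.25],40],
  [[0,0,0.5],[0,0,-1.25],40],
  [[0,0,1.5],[0,0,-1.25],40],
  [[0,0,2.5],[0,0,-1.25],40],
  [[0,0,3],[0,0,-1.25],40],
  [[0,0,3],[0,0,-1.25],40],
])

```text
time: 2.95
tool_pos: [0.5368, -0.0178, 0.1267]
tool_rot: [-0.001, 0.001, 1.0, 0.0]
contact_force: [-0.9, -0.7, 0.6]
gripper_width: 0.399
grasp_force: 0.0
```

Run:
```python
from h import *
s=state();c=cam("wrist",s);print(s["tool_pos"],s["tool_rot"],s["gripper_width"])
im,dp=save("wrist","w2"); hsv=cv2.cvtColor(im,cv2.COLOR_RGB2HSV)
v,u=np.nonzero(dp>0.05); P=cloud("wrist",np.c_[u,v],dp,c); h,S,V=hsv[v,u].T.astype(int)
o=(h>8)&(h<20)&(S>170)&(V>120)&(abs(P[:,0]-.537)<.04)&(abs(P[:,1]+.02)<.04)&(P[:,2]>.04)&(P[:,2]<.1)
k=P[o]; t=k[k[:,2]>.079]; print(len(k),len(t),cv2.minAreaRect(t[:,:2].astype(np.float32)),t.min(0),t.max(0))
```

```text
[ 0.53680319 -0.01779842  0.12672093] [-1.10007424e-03  9.41632148e-04  9.99998937e-01  1.69063829e-04] 0.39886600016055473
466 299 ((0.5379003286361694, -0.019083257764577866), (0.025637958198785782, 0.01202480960637331), 1.340139389038086) [ 0.52508186 -0.02526911  0.07978945] [ 0.55082581 -0.01326932  0.08553597]
```

View pics/w2.png

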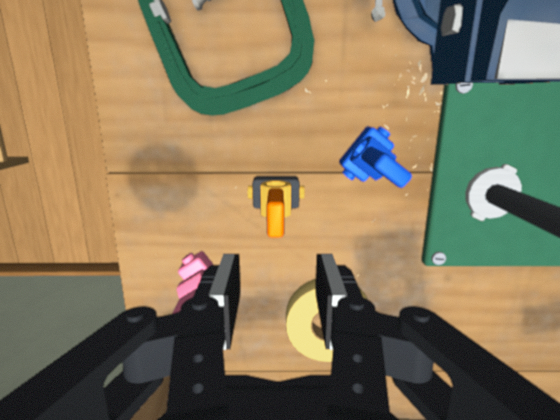

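The wrist view shows the carriage with its fin at (275,215), between the fingers' lines and clear of the blue look-alike (375,155) and the tape (318,320).

Request:
jog_arm([
  [[-0.05,-0.05,1],[0,0,0],40],
  [[-0.05,-0.05,2],[0,0,0],40],
  [[-0.05,-0.05,2.6],[0,0,0],40],
  [[-0.05,-0.05,3],[0,0,0],40],
  [[-0.05,-0.05,3],[0,0,0],5],
  [[-0.05,-0.05,3],[0,0,0],5],
  [[-0.05,-0.05,3],[0,0,0],5],
  [[-0.05,-0.05,3],[0,0,0],5],
])

```text
time: 4.0
tool_pos: [0.5391, -0.0188, 0.0535]
tool_rot: [0.001, -0.0, 1.0, -0.0]
contact_force: [-0.7, 0.6, 0.1]
gripper_width: 0.051
grasp_force: 0.0
```

Run:
```python
from h import *
save("wrist","w3"); s=state(); print(s["gripper_width"],s["grasp_force"])
save("side","s3")
a=cv2.imread("pics/w3.png"); b=cv2.resize(cv2.imread("pics/s3.png")[210:330,220:380],(560,420),interpolation=cv2.INTER_CUBIC)
cv2.imwrite("pics/c3.png",cv2.resize(np.vstack([a,b]),(400,600)))
```

```text
0.04821121985051709 0.0
```

View pics/c3.png

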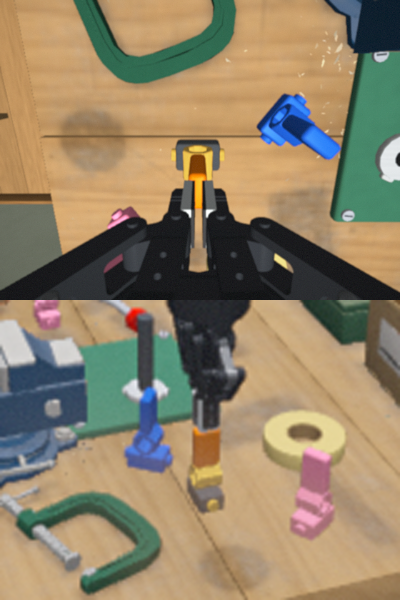

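The wrist crop shows the fingers flanking the fin near (200,205). The side crop shows fingers ending near the fin top at (205,430). I'll check the heights by depth.

Run:
```python
from h import *
s=state()
for nm,n in(("w3","wrist"),("s3","side")):
    D=np.load(nm+".npz"); im,dp=D["im"],D["dp"]; hsv=cv2.cvtColor(im,cv2.COLOR_RGB2HSV); c=cam(n,s)
    v,u=np.nonzero(dp>0.03); P=cloud(n,np.c_[u,v],dp,c); h,S,V=hsv[v,u].T.astype(int)
    b=(abs(P[:,0]-.54)<.03)&(abs(P[:,1]+.019)<.04)&(P[:,2]>.005)&(P[:,2]<.13)
    o=b&(h>5)&(h<18)&(S>200); d=b&(S<90)&(P[:,2]>.03)
    print(n,"orange",len(P[o]),P[o].min(0),P[o].max(0),"grey",P[d].min(0) if d.any() else 0,P[d].max(0) if d.any() else 0)
    for z in np.arange(.03,.13,.01):
        k=b&(P[:,2]>z)&(P[:,2]<z+.01); 
        if k.sum(): print(round(z,2),k.sum(),"x",P[k][:,0].min().round(4),P[k][:,0].max().round(4),"y",P[k][:,1].min().round(4),P[k][:,1].max().round(4),im[v[k],u[k]].mean(0).astype(int))
```

```text
wrist orange 825 [ 0.52451713 -0.02493982  0.04731362] [ 0.55054916 -0.01389599  0.1095981 ] grey [ 0.52374898 -0.04235634  0.03032498] [0.54987993 0.00446583 0.12999871]
0.03 623 x 0.5248 0.5507 y -0.0316 -0.007 [218 180  77]
0.04 303 x 0.5246 0.5492 y -0.0288 -0.0107 [207 164  66]
0.05 136 x 0.5247 0.5286 y -0.0253 -0.0135 [123  65  11]
0.06 166 x 0.5246 0.5281 y -0.0252 -0.0134 [126  67  11]
0.07 196 x 0.5245 0.5282 y -0.0253 -0.0134 [126  66  10]
0.08 699 x 0.5247 0.5505 y -0.0268 -0.0106 [235 155  25]
0.09 563 x 0.526 0.5317 y -0.0345 -0.0031 [80 73 65]
0.1 864 x 0.5261 0.5391 y -0.0345 -0.003 [68 64 60]
0.11 888 x 0.5258 0.5499 y -0.0345 -0.003 [68 67 65]
0.12 1444 x 0.5237 0.5497 y -0.0456 0.0049 [79 78 77]
side orange 16 [ 0.52684269 -0.02860965  0.06598302] [ 0.54730065 -0.02293445  0.0845567 ] grey [ 0.52594477 -0.03919863  0.08685798] [ 0.54700998 -0.00868541  0.12979022]
0.03 49 x 0.5252 0.5506 y -0.0361 -0.0136 [183 154  86]
0.04 48 x 0.5248 0.5507 y -0.033 -0.016 [199 161  87]
0.05 42 x 0.5257 0.5505 y -0.0299 -0.0198 [159 101  53]
0.06 35 x 0.5256 0.5499 y -0.0285 -0.0189 [159  97  47]
0.07 40 x 0.5253 0.55 y -0.0307 -0.0175 [159  94  39]
0.08 32 x 0.5252 0.5498 y -0.0283 -0.0145 [181 119  61]
0.09 28 x 0.5259 0.547 y -0.0381 -0.0162 [99 93 93]
0.1 41 x 0.5265 0.5447 y -0.0381 -0.0154 [76 74 75]
0.11 39 x 0.5262 0.5453 y -0.0392 -0.0142 [72 71 72]
0.12 20 x 0.5253 0.5441 y -0.0362 -0.007 [78 83 82]
```

Both views agree that the fingertips sit about 35 mm higher than the TCP reading implies (tips at z≈0.088, above the fin). I'll reopen, go 35 mm lower and close again.

Request:
jog_arm([
  [[0,0,0],[0,0,0],40],
  [[0,0,0],[0,0,0],40],
  [[0,0,0.5],[0,0,0],40],
  [[0,0,1],[0,0,0],40],
  [[0,0,1.35],[0,0,0],40],
  [[0,0,1.35],[0,0,0],40],
])

```text
time: 4.85
tool_pos: [0.5376, -0.0185, 0.0176]
tool_rot: [-0.001, -0.0, 1.0, 0.0]
contact_force: [-0.2, 0.1, -0.1]
gripper_width: 0.399
grasp_force: 0.0
```

Request:
jog_arm([
  [[0,0,0],[0,0,0],3],
  [[0,0,0],[0,0,0],3],
  [[0,0,0],[0,0,0],3],
  [[0,0,0],[0,0,0],3],
])

```text
time: 5.35
tool_pos: [0.5391, -0.0188, 0.0195]
tool_rot: [0.0, -0.0, 1.0, -0.0]
contact_force: [1.0, -0.6, -0.1]
gripper_width: 0.132
grasp_force: 59.7
```

Run:
```python
from h import *
s=state(); print(s["tool_pos"],s["gripper_width"],s["grasp_force"])
im,dp=save("wrist","w4"); n="wrist"; hsv=cv2.cvtColor(im,cv2.COLOR_RGB2HSV); c=cam(n,s)
v,u=np.nonzero(dp>0.03); P=cloud(n,np.c_[u,v],dp,c); h,S,V=hsv[v,u].T.astype(int)
b=(abs(P[:,0]-.54)<.03)&(abs(P[:,1]+.019)<.04)&(P[:,2]<.1)
d=b&(S<90)&(P[:,2]>.047)&(P[:,2]<.08); o=b&(h>5)&(h<18)&(S>200)&(P[:,2]>.05)
print("grey",P[d].min(0),P[d].max(0),"orange",P[o].min(0),P[o].max(0))
```

```text
[ 0.53908203 -0.01880763  0.01951494] 0.1316401656217419 59.71550166606903
grey [ 0.52604951 -0.03754938  0.05553493] [5.31818257e-01 5.90410696e-05 7.99989013e-02] orange [ 0.5245019  -0.02442559  0.05001105] [ 0.55079398 -0.01311758  0.08556159]
```

View pics/w4.png

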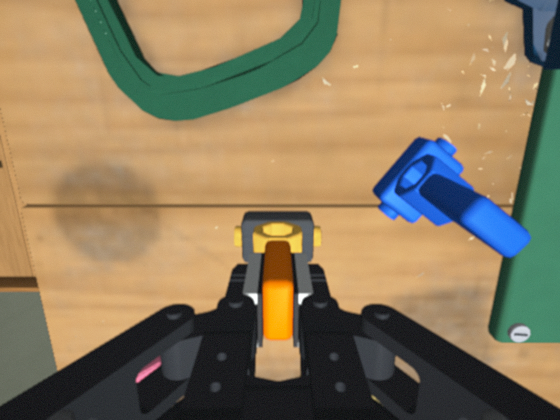

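Grip holds (opening 13%, i.e. the fin's 12 mm, 59.7 N), fin between the pads at (278,290). Lifting and carrying over.

Request:
jog_arm([
  [[0,0,-0.6],[0,0,0],3],
  [[0,0,-2],[0,0,0],3],
  [[0,0,-4],[0,0,0],3],
  [[0,0,-6],[0,0,0],3],
  [[0,0,-7.5],[0,0,0],3],
  [[0,0,-8],[0,0,0],3],
  [[0,0,-8],[0,0,0],3],
])

```text
time: 6.28
tool_pos: [0.5388, -0.0187, 0.2194]
tool_rot: [0.0, -0.0, 1.0, -0.0]
contact_force: [-0.2, 0.7, -2.3]
gripper_width: 0.132
grasp_force: 59.5
```

Request:
jog_arm([
  [[0.7,1.2,0],[0,0,0.2],3],
  [[1.7,3,0],[0,0,0.2],3],
  [[2.8,5,0],[0,0,0.2],3],
  [[4,7,0],[0,0,0.2],3],
  [[5.1,9,0],[0,0,0.2],3],
  [[6.1,11,0],[0,0,0.2],3],
  [[6.85,12.2,0],[0,0,0.2],3],
  [[6.85,12.2,0],[0,0,0.2],3],
])

```text
time: 7.28
tool_pos: [0.365, 0.2871, 0.2162]
tool_rot: [-0.002, 0.012, 1.0, -0.001]
contact_force: [0.6, -0.6, -2.6]
gripper_width: 0.126
grasp_force: 59.8
```

Request:
jog_arm([
  [[0,0,0],[0,0,0],3],
  [[0,0,1.5],[0,0,0],3],
  [[0,0,3],[0,0,0],3],
  [[0,0,4.3],[0,0,0],3],
  [[0,0,5.1],[0,0,0],3],
  [[0,0,5.3],[0,0,0],3],
  [[0,0,5.3],[0,0,0],3],
  [[0,0,5.3],[0,0,0],3],
])

```text
time: 8.28
tool_pos: [0.3685, 0.2865, 0.088]
tool_rot: [0.001, 0.014, 1.0, 0.001]
contact_force: [0.7, -1.0, -2.5]
gripper_width: 0.13
grasp_force: 59.6
```

Run:
```python
from h import *
s=state(); print(s["tool_pos"],s["tool_rot"],s["contact_force"])
for n in("wrist","scene","side"):
    c=cam(n,s); im,dp=save(n,n+"5"); hsv=cv2.cvtColor(im,cv2.COLOR_RGB2HSV)
    v,u=np.nonzero(dp>0.03); P=cloud(n,np.c_[u,v],dp,c); h,S,V=hsv[v,u].T.astype(int)
    b=(abs(P[:,0]-.37)<.035)&(abs(P[:,1]-.287)<.035)&(P[:,2]>.05)&(P[:,2]<.16)
    o=b&(h>5)&(h<18)&(S>200)
    if o.sum(): print(n,"orange",o.sum(),P[o].min(0),P[o].max(0))
    br=b&(h>=18)&(h<30)&(S>100)
    if br.sum(): print(n,"brass",br.sum(),P[br].min(0),P[br].max(0))
    r=(P[:,0]>.385)&(P[:,0]<.44)&(abs(P[:,1]-.285)<.02)&(abs(P[:,2]-.1)<.02)&(S<75)
    if r.sum():
        k=P[r]; print(n,"rod",r.sum(),k.min(0),k.max(0))
        for a in(.40,.41,.42,.43):
            q=k[(k[:,0]>a)&(k[:,0]<a+.01)]
            if len(q): print(a,len(q),q[:,1].min(),q[:,1].max(),q[:,2].max())
a=cv2.imread("pics/wrist5.png"); b=cv2.imread("pics/scene5.png")[130:280,200:400]
cv2.imwrite("pics/c5.png",cv2.resize(np.vstack([a,cv2.resize(b,(560,420),interpolation=cv2.INTER_CUBIC)]),(400,600)))
```

```text
[0.3684998  0.28645812 0.08795304] [9.64648046e-04 1.42298386e-02 9.99898146e-01 5.28392861e-04] [ 0.71871308 -0.96450914 -2.46926423]
wrist orange 1461 [0.35383786 0.28059902 0.11496715] [0.37973929 0.29238943 0.1539272 ]
wrist brass 2789 [0.35400676 0.26210711 0.07604989] [0.37909237 0.31081454 0.15452318]
wrist rod 549 [0.41829102 0.27849041 0.09910176] [0.43989341 0.28853987 0.10558641]
0.41 25 0.2809399661308093 0.28689649226585684 0.10534085365157658
0.42 263 0.2787490442541104 0.2885398738973413 0.10534349914176244
0.43 261 0.2784904089768287 0.2883317765667462 0.10558640947440995
scene orange 69 [0.35391092 0.28117049 0.11621927] [0.36633838 0.29322424 0.15592909]
scene brass 239 [0.35416191 0.26558283 0.07384649] [0.38126793 0.3129082  0.11530519]
scene rod 106 [0.40006006 0.2802496  0.0976043 ] [0.43988536 0.29014021 0.10790994]
0.4 31 0.2802496000360982 0.2893226648292919 0.10790993732828019
0.41 27 0.280798654468294 0.29014020918311556 0.1065905051614986
0.42 22 0.28238504138502135 0.28941142479298554 0.10695574733283653
0.43 26 0.28050421345935683 0.28969083458604356 0.10662457576070611
side orange 2 [0.35560548 0.27329121 0.11798324] [0.37722129 0.27621936 0.12012041]
side brass 97 [0.35481849 0.25787833 0.06944527] [0.38057899 0.29177431 0.11469239]
side rod 51 [0.40024382 0.27325793 0.09649245] [0.43974421 0.28533674 0.10749788]
0.4 14 0.2732579255124281 0.2853367373711222 0.10618739114596987
0.41 10 0.27564755200953184 0.2825592805324004 0.10533154893467611
0.42 14 0.2772351712606542 0.28521683254906294 0.10749788191604126
0.43 13 0.27414366456856043 0.2829289968815194 0.10678266937334457
```

View pics/c5.png

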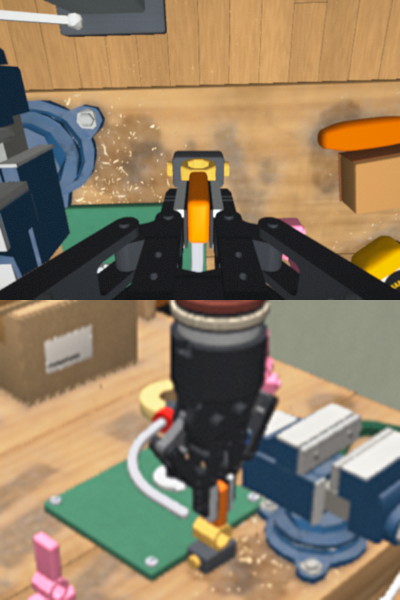

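The wrist crop shows the carriage (shoe at (198,160)) ahead of the rod, whose end runs in under it at (197,255). The scene crop shows the sleeve at (212,530) lined up with the rod end at (185,513). The offsets are below 1 mm.

Request:
jog_arm([
  [[-0.3,-0.03,0.03],[0,0,0],3],
  [[-0.6,-0.03,0.03],[0,0,0],3],
  [[-0.75,-0.03,0.03],[0,0,0],3],
  [[-0.9,-0.03,0.03],[0,0,0],3],
  [[-1.05,-0.03,0.03],[0,0,0],3],
  [[-1.2,-0.03,0.03],[0,0,0],3],
  [[-1.2,-0.03,0.03],[0,0,0],3],
])

```text
time: 9.3
tool_pos: [0.3976, 0.2847, 0.0859]
tool_rot: [-0.0, 0.014, 1.0, -0.0]
contact_force: [-0.1, -0.0, -2.1]
gripper_width: 0.134
grasp_force: 59.6
```

```bash
cat > st.py <<'E'
from h import *
F=np.mean([ (grab_frame("side"),state()["contact_force"])[1] for i in range(2)],0)
s=state(); q=s["tool_rot"]; T=R.from_quat([q[1],q[2],q[3],q[0]]).as_matrix()
x=-T[:,0]; print("pos",np.round(s["tool_pos"],4),"yaw",round(np.degrees(np.arctan2(x[1],x[0])),2),"F",np.round(F,2),"tau",np.round(s["ft_torque"],3),"Ftool",np.round(T.T@F,2))
E
python3 st.py
```

```text
pos [0.3974 0.2847 0.0859] yaw -1.6 F [-0.04  0.53 -2.15] tau [ 0.049 -0.061 -0.   ] Ftool [0.06 0.52 2.15]
```

Request:
jog_arm([
  [[-0.2,0,0],[0,0,0],3],
  [[-0.4,0,0],[0,0,0],3],
  [[-0.6,0,0],[0,0,0],3],
  [[-0.8,0,0],[0,0,0],3],
  [[-1.0,0,0],[0,0,0],3],
  [[-1.2,0,0],[0,0,0],3],
  [[-1.2,0,0],[0,0,0],3],
])

```text
time: 10.28
tool_pos: [0.4278, 0.2838, 0.0859]
tool_rot: [-0.0, 0.014, 1.0, -0.0]
contact_force: [0.4, 0.1, -2.2]
gripper_width: 0.13
grasp_force: 59.6
```

```bash
python3 st.py
cat > plan.py <<'E'
import sys; from h import *
# args: th_deg, mx, my, cx, cy, cyaw_deg (commanded), s list
a=[float(x) for x in sys.argv[1:7]]; th=np.radians(a[0]); m=a[1:3]; c=np.array(a[3:5]); y=np.radians(a[5])
for s in map(float,sys.argv[7:]):
    p=course(s,th,m)[0]; al=np.clip((s-.04)/.09,0,np.radians(75)); ps=th-al
    # chord correction: bore centre sits inside the arc by the mean sagitta (~0.3 mm)
    if .04<s<.158: p=p+.0004*np.array([np.sin(ps),-np.cos(ps)])
    d=p-c; tx=-(np.cos(y)*d[0]+np.sin(y)*d[1])/.025; ty=(-np.sin(y)*d[0]+np.cos(y)*d[1])/.025
    print(s,np.round([tx,ty,np.degrees(y-ps)/8],2),"abs",np.round(p,5),round(np.degrees(ps),2))
E
python3 plan.py -1.7 .4005 .2852 .4275 .2839 -1.6 .034 .041 .048 .055 .062 .069 .075
```

```text
pos [0.4274 0.2838 0.0859] yaw -1.6 F [ 0.33  0.12 -2.19] tau [ 0.038 -0.    -0.005] Ftool [-0.33  0.13  2.19]
0.034 [-0.28  0.02  0.01] abs [0.43449 0.28419] -1.7
0.041 [-0.56  0.    0.09] abs [0.44147 0.28358] -2.34
0.048 [-0.84 -0.01  0.65] abs [0.44841 0.28302] -6.79
0.055 [-1.11 -0.05  1.21] abs [0.45529 0.28193] -11.25
0.062 [-1.39 -0.11  1.76] abs [0.46207 0.28031] -15.71
0.069 [-1.65 -0.18  2.32] abs [0.4687  0.27816] -20.16
0.075 [-1.88 -0.27  2.8 ] abs [0.47423 0.27592] -23.98
```

Request:
jog_arm([
  [[-0.28,0.01,0],[0,0,0.05],3],
  [[-0.56,0,0],[0,0,0.25],3],
  [[-0.84,-0.02,0],[0,0,0.65],3],
  [[-1.11,-0.05,0],[0,0,1.2],3],
  [[-1.39,-0.11,0],[0,0,1.76],3],
  [[-1.65,-0.18,0],[0,0,2.3],3],
  [[-1.88,-0.27,0],[0,0,2.8],3],
  [[-1.88,-0.27,0],[0,0,2.8],3],
])

```text
time: 11.38
tool_pos: [0.4749, 0.2756, 0.086]
tool_rot: [0.0, 0.208, 0.978, 0.0]
contact_force: [0.3, 0.5, -2.1]
gripper_width: 0.131
grasp_force: 59.7
```

```bash
python3 st.py; 
python3 plan.py -1.7 .4005 .2852 .47423 .27592 -24.0 .082 .089 .096 .102 .108 .114
```

```text
pos [0.4743 0.2757 0.0858] yaw -23.97 F [ 0.23  0.31 -1.86] tau [-0.066 -0.017  0.051] Ftool [-0.08  0.37  1.86]
0.082 [-0.28 -0.01  0.55] abs [0.48048 0.27284] -28.44
0.089 [-0.56 -0.04  1.11] abs [0.48647 0.26929] -32.89
0.096 [-0.83 -0.1   1.67] abs [0.49217 0.26528] -37.35
0.102 [-1.06 -0.16  2.15] abs [0.4968 0.2615] -41.17
0.108 [-1.28 -0.24  2.62] abs [0.50116 0.25742] -44.99
0.114 [-1.51 -0.33  3.1 ] abs [0.50524 0.25306] -48.81
```

Request:
jog_arm([
  [[-0.28,-0.01,0],[0,0,0.55],3],
  [[-0.56,-0.04,0],[0,0,1.11],3],
  [[-0.83,-0.1,0],[0,0,1.67],3],
  [[-1.06,-0.16,0],[0,0,2.15],3],
  [[-1.28,-0.24,0],[0,0,2.62],3],
  [[-1.51,-0.33,0],[0,0,3.1],3],
  [[-1.51,-0.33,0],[0,0,3.1],3],
  [[-1.51,-0.33,0],[0,0,3.1],3],
])

```text
time: 12.48
tool_pos: [0.5051, 0.2531, 0.0858]
tool_rot: [-0.0, 0.413, 0.911, -0.0]
contact_force: [-0.2, -0.1, -2.5]
gripper_width: 0.132
grasp_force: 59.7
```

```bash
python3 st.py; 
python3 plan.py -1.7 .4005 .2852 .50524 .25306 -48.8 .121 .128 .135 .142 .149 .155 .160 .165 .170 .175
```

```text
pos [0.5051 0.2531 0.0859] yaw -48.74 F [-0.13  0.2  -2.08] tau [-0.011  0.025  0.033] Ftool [0.24 0.04 2.08]
0.121 [-0.28 -0.01  0.56] abs [0.50962 0.24764] -53.27
0.128 [-0.56 -0.04  1.12] abs [0.51357 0.2419 ] -57.72
0.135 [-0.83 -0.1   1.67] abs [0.51706 0.23587] -62.18
0.142 [-1.1  -0.17  2.23] abs [0.52007 0.22959] -66.64
0.149 [-1.36 -0.27  2.79] abs [0.52258 0.22309] -71.09
0.155 [-1.58 -0.37  3.26] abs [0.52432 0.21738] -74.91
0.16 [-1.76 -0.44  3.49] abs [0.5259  0.21263] -76.7
0.165 [-1.94 -0.54  3.49] abs [0.52705 0.20776] -76.7
0.17 [-2.11 -0.63  3.49] abs [0.5282  0.20289] -76.7
0.175 [-2.29 -0.72  3.49] abs [0.52935 0.19803] -76.7
```

Request:
jog_arm([
  [[-0.28,-0.01,0],[0,0,0.56],3],
  [[-0.56,-0.04,0],[0,0,1.12],3],
  [[-0.83,-0.1,0],[0,0,1.67],3],
  [[-1.1,-0.17,0],[0,0,2.23],3],
  [[-1.36,-0.27,0],[0,0,2.79],3],
  [[-1.58,-0.36,0],[0,0,3.2],3],
  [[-1.76,-0.44,0],[0,0,3.45],3],
  [[-1.76,-0.44,0],[0,0,3.49],3],
])

```text
time: 13.58
tool_pos: [0.5261, 0.2124, 0.0859]
tool_rot: [-0.0, 0.621, 0.784, -0.0]
contact_force: [0.1, 0.4, -2.6]
gripper_width: 0.128
grasp_force: 59.7
```

```bash
python3 st.py
python3 - <<'E'
from h import *
s=state(); n="scene"; im,dp=save(n,"scene6")
hsv=cv2.cvtColor(im,cv2.COLOR_RGB2HSV)
v,u=np.nonzero(dp>0.03); P=cloud(n,np.c_[u,v],dp); h,S,V=hsv[v,u].T.astype(int)
b=(abs(P[:,0]-.526)<.04)&(abs(P[:,1]-.2)<.06)&(P[:,2]>.05)&(P[:,2]<.16)
br=b&(h>=18)&(h<32)&(S>100); r=b&((h<5)|(h>175))&(S>150)
for k in(br,r):
    if k.any(): print(k.sum(),P[k].min(0),P[k].max(0))
b=im[130:280,200:400]; cv2.imwrite("pics/c6.png",cv2.resize(b,(800,600),interpolation=cv2.INTER_CUBIC)[:,:,::-1])
E
```

```text
pos [0.526  0.2127 0.0859] yaw -76.69 F [-0.36  0.1  -2.28] tau [ 0.012 -0.053  0.002] Ftool [ 0.18 -0.33  2.28]
130 [0.50073864 0.15766141 0.07138149] [0.53388643 0.22873911 0.11184478]
61 [0.5063605  0.16595899 0.07990756] [0.53875059 0.2057661  0.13391057]
```

View pics/c6.png

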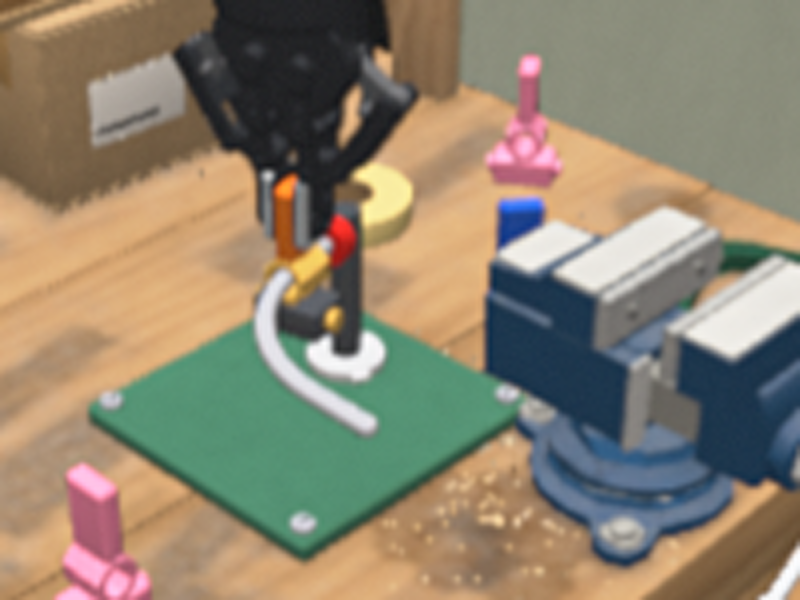

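The carriage sits on the rod with the sleeve at (305,270), just short of the red collar at (340,240). Creeping up to the stop.

Request:
jog_arm([
  [[-0.12,0,0],[0,0,0],3],
  [[-0.24,0,0],[0,0,0],3],
  [[-0.36,0,0],[0,0,0],3],
  [[-0.44,0,0],[0,0,0],3],
  [[-0.5,0,0],[0,0,0],3],
  [[-0.5,0,0],[0,0,0],3],
])

```text
time: 14.48
tool_pos: [0.529, 0.2003, 0.0859]
tool_rot: [0.0, 0.621, 0.784, 0.0]
contact_force: [-0.3, -0.3, -2.5]
gripper_width: 0.13
grasp_force: 59.7
```

```bash
python3 st.py
```

```text
pos [0.5289 0.2004 0.0859] yaw -76.72 F [-0.12 -0.49 -1.83] tau [ 0.015 -0.048  0.017] Ftool [-0.45 -0.23  1.83]
```

Request:
jog_arm([
  [[-0.03,0,0],[0,0,0],3],
  [[-0.03,0,0],[0,0,0],3],
])

```text
time: 14.82
tool_pos: [0.5291, 0.1996, 0.0859]
tool_rot: [-0.0, 0.621, 0.784, -0.0]
contact_force: [0.1, 0.1, -3.2]
gripper_width: 0.131
grasp_force: 59.7
```

```bash
python3 st.py
```

```text
pos [0.5291 0.1996 0.0859] yaw -76.72 F [ 0.71 -0.14 -2.48] tau [ 0.08   0.016 -0.035] Ftool [-0.29  0.66  2.48]
```

Request:
jog_arm([
  [[-0.03,0,0],[0,0,0],3],
  [[-0.03,0,0],[0,0,0],3],
])

```text
time: 15.18
tool_pos: [0.5293, 0.1989, 0.0859]
tool_rot: [0.0, 0.621, 0.784, 0.0]
contact_force: [-0.6, 0.0, -2.1]
gripper_width: 0.13
grasp_force: 59.7
```

```bash
python3 st.py
```

```text
pos [0.5293 0.1989 0.0859] yaw -76.72 F [ 0.33  0.3  -2.11] tau [ 0.046  0.039 -0.029] Ftool [0.21 0.39 2.11]
```

Request:
jog_arm([
  [[-0.02,0,0],[0,0,0],3],
  [[-0.02,0,0],[0,0,0],3],
])

```text
time: 15.52
tool_pos: [0.5294, 0.1984, 0.0859]
tool_rot: [-0.0, 0.621, 0.784, -0.0]
contact_force: [0.6, -0.0, -2.0]
gripper_width: 0.133
grasp_force: 59.7
```

```bash
python3 st.py
```

```text
pos [0.5294 0.1984 0.0859] yaw -76.72 F [ 0.26  0.4  -2.65] tau [-0.007  0.004  0.011] Ftool [0.33 0.35 2.65]
```

Request:
jog_arm([
  [[-0.02,0,0],[0,0,0],3],
  [[-0.02,0,0],[0,0,0],3],
])

```text
time: 15.88
tool_pos: [0.5294, 0.1983, 0.086]
tool_rot: [-0.0, 0.621, 0.784, 0.0]
contact_force: [-0.5, 2.0, -2.3]
gripper_width: 0.132
grasp_force: 59.7
```

```bash
python3 st.py
```

```text
pos [0.5294 0.1983 0.0859] yaw -76.72 F [-0.81  2.58 -1.67] tau [0.409 0.096 0.053] Ftool [ 2.7  -0.2   1.67]
```

Request:
jog_arm([
  [[-0.02,0,0],[0,0,0],3],
  [[-0.02,0,0],[0,0,0],3],
])

```text
time: 16.23
tool_pos: [0.5295, 0.1982, 0.086]
tool_rot: [-0.001, 0.621, 0.784, 0.001]
contact_force: [-1.6, 5.2, -1.7]
gripper_width: 0.13
grasp_force: 59.7
```

```bash
python3 st.py
```

```text
pos [0.5294 0.1983 0.0859] yaw -76.71 F [-0.91  5.04 -1.88] tau [ 0.951  0.201 -0.015] Ftool [5.11 0.27 1.89]
```

Stop found; backing the push off at once, then lowering gently so the carriage hangs on the rod.

Request:
jog_arm([
  [[0.03,0,0],[0,0,0],3],
  [[0.03,0,0.02],[0,0,0],3],
  [[0.03,0,0.04],[0,0,0],3],
  [[0.03,0,0.06],[0,0,0],3],
  [[0.03,0,0.06],[0,0,0],3],
])

```text
time: 16.95
tool_pos: [0.5297, 0.1983, 0.0851]
tool_rot: [0.0, 0.621, 0.784, 0.0]
contact_force: [-3.0, 3.0, 3.3]
gripper_width: 0.13
grasp_force: 60.6
```

```bash
python3 st.py
```

```text
pos [0.5297 0.1983 0.0851] yaw -76.72 F [-4.03  3.18  4.64] tau [0.595 0.617 0.028] Ftool [ 4.02 -3.19 -4.64]
```

Request:
jog_arm([
  [[0,0,-0.04],[0,0,0],3],
  [[0.01,0,-0.04],[0,0,0],3],
  [[0.01,0,-0.04],[0,0,0],3],
])

```text
time: 17.42
tool_pos: [0.5296, 0.1983, 0.0852]
tool_rot: [0.0, 0.621, 0.784, 0.0]
contact_force: [0.0, 3.4, -1.3]
gripper_width: 0.128
grasp_force: 60.0
```

```bash
python3 st.py
```

```text
pos [0.5296 0.1983 0.0852] yaw -76.72 F [-0.03  3.62 -1.21] tau [ 0.578 -0.102  0.059] Ftool [3.53 0.8  1.21]
```

Request:
jog_arm([
  [[0.016,0,0],[0,0,0],3],
  [[0.016,0,0],[0,0,0],3],
])

```text
time: 17.77
tool_pos: [0.5294, 0.1983, 0.0852]
tool_rot: [0.0, 0.621, 0.784, -0.0]
contact_force: [1.6, 0.6, -1.6]
gripper_width: 0.129
grasp_force: 59.8
```

```bash
python3 st.py
```

```text
pos [0.5294 0.1983 0.0852] yaw -76.72 F [ 1.    1.15 -1.3 ] tau [ 0.192 -0.214 -0.015] Ftool [0.89 1.24 1.3 ]
```

Push is about 1 N. Releasing and drawing straight up.

Request:
jog_arm([
  [[0,0,0],[0,0,0],20],
  [[0,0,0],[0,0,0],35],
  [[0,0,0],[0,0,0],45],
  [[0,0,0],[0,0,0],45],
  [[0,0,0],[0,0,0],45],
])

```text
time: 18.5
tool_pos: [0.5293, 0.1988, 0.0854]
tool_rot: [0.0, 0.621, 0.784, -0.0]
contact_force: [0.2, -0.1, -0.2]
gripper_width: 0.45
grasp_force: 0.0
```

Request:
jog_arm([
  [[0,0,-0.5],[0,0,0],45],
  [[0,0,-1.5],[0,0,0],45],
  [[0,0,-3],[0,0,0],45],
  [[0,0,-5],[0,0,0],45],
  [[0,0,-6],[0,0,0],45],
  [[0,0,-6],[0,0,0],45],
])

```text
time: 19.25
tool_pos: [0.531, 0.1992, 0.2395]
tool_rot: [0.002, 0.621, 0.784, 0.003]
contact_force: [-1.3, -0.0, -1.0]
gripper_width: 0.452
grasp_force: 0.0
```

```bash
python3 st.py
python3 - <<'E'
from h import *
s=state(); c=cam("wrist",s); im,dp=save("wrist","w7"); im2,_=save("scene","scene7")
hsv=cv2.cvtColor(im,cv2.COLOR_RGB2HSV); v,u=np.nonzero(dp>0.03); P=cloud("wrist",np.c_[u,v],dp,c); h,S,V=hsv[v,u].T.astype(int)
b=(abs(P[:,0]-.53)<.04)&(abs(P[:,1]-.19)<.06)&(P[:,2]>.08)&(P[:,2]<.17)
o=b&(h>5)&(h<18)&(S>200); t=P[o]; t=t[t[:,2]>t[:,2].max()-.006]
print("fin top",t.max(0)[2],cv2.minAreaRect(t[:,:2].astype(np.float32)))
r=b&((h<5)|(h>175))&(S>150); print("red",P[r].min(0),P[r].max(0),P[r].mean(0))
d=np.array([np.cos(np.radians(-76.7)),np.sin(np.radians(-76.7))]); 
br=b&(h>=18)&(h<32)&(S>100)&(P[:,2]<.115); print("along: red",np.percentile(P[r][:,:2]@d,[1,99]),"fin",np.percentile(P[o][:,:2]@d,[1,99]),"brass",np.percentile(P[br][:,:2]@d,[1,99]))
cv2.imwrite("pics/c7.png",cv2.resize(np.vstack([im,cv2.resize(im2[130:280,200:400],(560,420),interpolation=cv2.INTER_CUBIC)])[:,:,::-1],(400,600)))
E
```

```text
pos [0.529  0.1987 0.2348] yaw -76.72 F [-0.54 -0.18 -1.27] tau [0.019 0.011 0.028] Ftool [-0.05 -0.57  1.27]
fin top 0.1501388495559992 ((0.5264455080032349, 0.1981193870306015), (0.011942007578909397, 0.026216408237814903), 13.246875762939453)
red [0.52195243 0.17042308 0.09057617] [0.54533275 0.18822806 0.11184944] [0.53949389 0.18112326 0.10773754]
along: red [-0.0580513  -0.04214297] fin [-0.0849115  -0.04693408] brass [-0.08481892 -0.05930068]
```

View pics/c7.png

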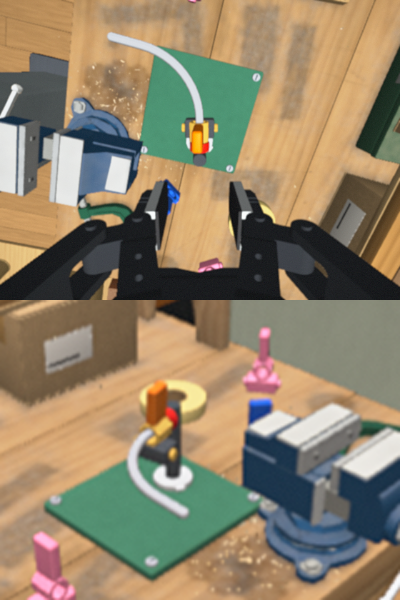

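The carriage hangs upright on the rod, with the sleeve at (197,133) in the wrist crop against the red collar at (205,147). The gripper is clear and nothing else has moved.

```bash
python3 -c "
from plant import *
print(job_done())"
```

```text
the job is handed in; nothing more can be done
None
```

The carriage is threaded onto the rod and hangs upright and released at the red stop collar; the job was handed in at about 20 s, with two doubts: one step pushed the stop at about 5 N (near the 20 N contact limit at the factor of 4 you gave), and the last view showed at most about 1 mm between sleeve and collar, which is within measuring noise.

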